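# Feel along the curved chair rail

### The arm

A 6-joint arm with a two-finger parallel gripper is mounted at the origin on the work surface. World frame = base frame: x ahead of the robot, y to its left, z up, the work surface at z = 0. Lengths are in mm, angles in rad, forces in N, time in s.
With the tool pointing down it reaches from about 275 to 850 mm from the base axis. Payload 5.2 kg.
Tool frame: the origin (TCP) lies between the finger pads; the fingertips stand 22 mm ahead of it and the grasp point (between the pads) lies 3 mm ahead of it; z points along the fingers, y is the line along which they close (so a half turn about z gives the same grasp; the last joint's range is limited). The gripper opens to 85 mm and grips with 20 to 120 N. Pads are 22 mm wide; open, the fingers measure 114 mm over their backs; the gripper's body (76 mm by 85 mm) begins 54 mm behind the grasp point. The pads swing forward as they close: fully open they stand 13 mm farther back than shut.
Start: joints at [0.945, 0.259, 1.535, -0, 1.348, -0.203], TCP at [225.653, 501.583, 253.31] pointing down, gripper open.
Joint ranges: [-3.14, 3.14], [-0.91, 2.08], [0.19, 2.58], [-1.22, 4.36], [0.22, 2.71], [-3.12, 3.12]. Speed limits (rad/s): [2.57, 2.57, 3.14, 3.14, 3.14, 3.14].

### API

Orientations are given as a rotation vector (axis times angle).
In Python, from station import env, optics gives the robot as it stands.
- The arm moves only by the tool play_rows, never from a script. Its argument "rows" is a list that holds one entry, the list of rows, each a list of 7 numbers: the shift along the tool's x, y, z in units of 25 mm (1.0 is 25 mm), then the turn, a rotation vector about the tool's x, y, z in units of 5 degrees (1.0 is 5 degrees), then the closure, from -1 (fully open) to 1 (shut), so that 0 is half open. A call has 1 to 20 rows; each row shifts and turns the commanded pose from where the row before left it, along the tool's axes as they then stand; what a row does not reach is not made up. A row lasts 1/12 s, in which the tool goes at most 41.7 mm and 7.16 degrees, less where a joint would pass 70% of its speed; a pose out of reach is approached as far as the arm can. A call is refused whole if a number of a shift passes 1 or a number of a turn 1, either way. A call with a gripper value outside its range is refused whole. The fingers move at their own pace and stop on an object; "newtons" is the grip in N (left out, the last holds). Time passes only in rows, so rows that do not move let the fingers close. It gives the time, the measured TCP pose, the force, the opening and the grip force at its end, in the units of the state.
- env.state(): the state, without advancing time (a new reading comes with each control period).
- optics.capture(name): name is "scene" or "top" or "wrist"; returns the picture (420x560x3 uint8, blue, green, red); there is no depth.
- optics.get_calibration(name): a dict with "fx", "fy", "cx", "cy" (pixels), "R" (3x3) and "t" (3): a world point X has camera coordinates R X + t. Camera axes: x right, y down, z forward; pixel columns grow to the right and rows downward; lengths in mm; the calibration is good to about 2 mm. A picture is of the moment at which its call begins: read the wrist's pose just before it. get_calibration takes no time and is no camera call; for the wrist camera it gives the pose at the moment of the call.
- env.job_done(): hands the job in; it is judged then, once.
The state is a dict: "t": time; "joint_pos": joint angles; "dq": joint speeds; "joint_efforts": joint torques, N m; "tcp_pos": TCP position; "tcp_rot": TCP orientation; "ft_force": force on the tool from outside, world axes, zero at the start; "torque": the same for the moment, N m; "gripper_width": finger opening in mm; "grip_force": force on a finger pad.
Only numpy, scipy, OpenCV 4.12 (cv2) and the standard library are available. Lean on these libraries where they do the work, as an engineer would, in place of code of your own. Each camera call takes 0.05 s, during which the arm holds its last target. There are 200 camera calls.

### The job

Check the freshly planed top edge of the curved chair rail by touch: put the closed fingertips lightly on the top edge at the end that has the tenon and stroke along the whole edge to the plain sawn end, following the middle of the curve, then take the hand away. Touch gently so that the rail does not sink deep into its soft pads, do not lift it, and leave the other things where they are.

Things in the scene. Friction and masses are not known exactly. Their poses are not given: they have to be found in the camera images.
- jig: plywood jig board fixed to the bench, 360 x 190 mm, 18 mm thick, at any yaw; origin at the centre of its underside, x along its length. It carries the rail on soft rubber pads between four guide dowels (12 mm across, tops 50 mm above the bench, 35 mm below the rail's top edge)
- rail: curved wooden rail on its long edge: 24 mm thick, 55 high, 256 long on a 200 mm radius in plan, level top edge 85 mm above the bench. Origin: mid-length, underside; x along the rail from the tenon end (-x) to the plain end (+x), y to the hollow side, z up. Tenon: a tongue 11 mm thick, 30 high, 25 long, top 17 mm below the top edge. The rail cannot slide sideways; pressed, it sinks on its pads and springs back
- rail_float (a joint): how far the rail is pressed down into its pads, m: 0 at rest, positive down, negative when lifted. It resists about 1.5 N per mm; 2 to 5 mm is a gentle touch, over 8 mm is too hard, stop at 12 mm
- edge1 (a point): point on the middle of the rail's top edge, number 1 of 7 counted from the tenon end; points follow the curve 38 mm apart (this one is 14 mm in from the shoulder of the tenon end)
- edge2 (a point): point on the middle of the rail's top edge, number 2 of 7 counted from the tenon end; points follow the curve 38 mm apart
- edge3 (a point): point on the middle of the rail's top edge, number 3 of 7 counted from the tenon end; points follow the curve 38 mm apart
- edge4 (a point): point on the middle of the rail's top edge, number 4 of 7 counted from the tenon end; points follow the curve 38 mm apart
- edge5 (a point): point on the middle of the rail's top edge, number 5 of 7 counted from the tenon end; points follow the curve 38 mm apart
- edge6 (a point): point on the middle of the rail's top edge, number 6 of 7 counted from the tenon end; points follow the curve 38 mm apart
- edge7 (a point): point on the middle of the rail's top edge, number 7 of 7 counted from the tenon end; points follow the curve 38 mm apart (this one is 14 mm in from the plain end)
- sanding_block: cork sanding block, 75 x 40 x 30 mm, lying on the jig board on the hollow side of the rail; origin at its underside
- dowel: short wooden dowel standing on the jig board, 18 mm across, 45 mm tall; origin at its underside
- wedge: small dark wooden block, 50 x 22 x 20 mm, on the jig board on the bulging side of the rail; origin at its underside
- glue: white glue bottle standing on the bench, 52 mm across, 130 mm tall; origin at its underside
- mallet: hammer with wooden handle lying on the bench, 260 mm long
- driver: screwdriver lying on the bench, about 200 mm long
- square: try square lying on the bench, 110 mm wooden stock with 160 mm steel blade

How it is judged:
By the outcome, as a careful person would: the job done as asked, in the order asked, and still so for the second after the job is handed in, with the robot touching nothing.
It also fails if it takes over 40 s, if anything falls off the work surface, if the arm or the gripper's body presses on something with over 40 N, if the wrist force passes 120 N, or if a joint passes its speed limit or range.

## Working session

There is one attempt and no reset: what is moved stays moved. The work goes in short steps, Python scripts to look and compute and a tool call to move; the robot and the scene stay as the last step left them, time stands still between calls to the robot, and variables do not carry over. Pictures are saved under pics/ and viewed, at most 10 in all, crops included, and the job is handed in when it is done.

Besides the shell and the picture viewer there is one more tool, called after "Emit:" as name(argument=value, ...), one argument or row to a line, values as JSON. play_rows: Moves the arm, as the interface text tells. Its arguments: {"type":"object","properties":{"rows":{"type":"array","items":{"type":"array","items":{"type":"array","items":{"type":"number"}}}},"newtons":{"type":"number"}},"required":["rows"]}

```bash
ls; mkdir -p pics
python3 - <<'E'
from station import env, optics
import cv2,numpy as np
for n in ("top","scene"):
    im=optics.capture(n); cv2.imwrite(f"pics/{n}1.png",im)
    c=optics.get_calibration(n); print(n,{k:np.round(np.array(v),3).tolist() for k,v in c.items()})
s=env.state(); print(s)
E
```

```text
pics
top {'fx': 454.026, 'fy': 454.026, 'cx': 277.497, 'cy': 211.918, 'R': [[-0.009, -1.0, -0.001], [-0.982, 0.009, -0.187], [0.187, -0.0, -0.982]], 't': [3.666, 585.065, 1128.484]}
scene {'fx': 420.23, 'fy': 420.23, 'cx': 278.056, 'cy': 206.033, 'R': [[-0.576, 0.817, -0.003], [0.417, 0.29, -0.861], [-0.703, -0.498, -0.508]], 't': [322.339, -152.845, 1515.172]}
{'t': 0.1, 'joint_pos': array([ 9.45194616e-01,  2.59273467e-01,  1.53598016e+00,  4.02531152e-06,
        1.34799655e+00, -2.02765117e-01]), 'dq': array([-0.00012773, -0.00253174, -0.002485  , -0.00054616, -0.00083771,
       -0.00013669]), 'joint_efforts': array([ 3.53085619e-03, -4.46968317e+01, -2.91250366e+01, -2.84034159e-04,
        6.33858857e-03,  9.52345999e-06]), 'tcp_pos': array([225.38916857, 501.21529374, 252.55337546]), 'tcp_rot': array([-6.59113700e-01, -3.07098591e+00,  2.38049642e-03]), 'ft_force': array([ 0.45082209, -0.11255619, -0.41416017]), 'torque': array([-0.01236382, -0.03650642, -0.00109509]), 'grip_force': 0.0, 'gripper_width': 85.73240802415789}
```

View pics/top1.png

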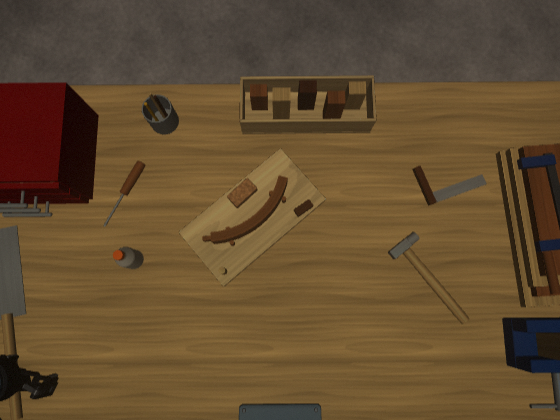

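View pics/scene1.png

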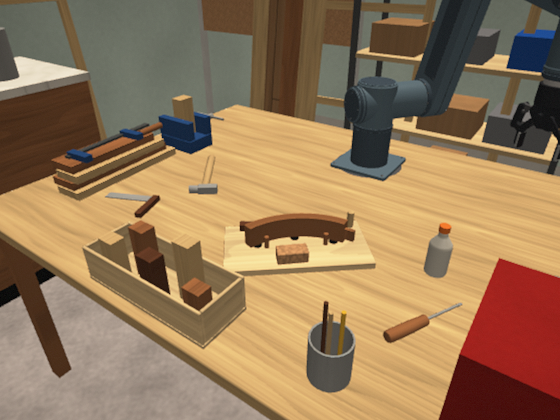

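The top view shows the rail running from (207,238) to (283,178), with its hollow side facing up-left towards the sanding block. The scene view shows its ends at (243,227) and (352,232). I need zooms to tell which end has the tenon.

Run:
```python
import cv2,numpy as np
a=cv2.imread("pics/top1.png")[140:290,170:340]; b=cv2.imread("pics/scene1.png")[195:285,210:390]
a=cv2.resize(a,None,fx=3.5,fy=3.5,interpolation=cv2.INTER_CUBIC);a=cv2.convertScaleAbs(a,alpha=1.8)
b=cv2.resize(b,None,fx=4.4,fy=4.4,interpolation=cv2.INTER_CUBIC);b=cv2.convertScaleAbs(b,alpha=1.5)
cv2.imwrite("pics/ta.png",a);cv2.imwrite("pics/sb.png",b)
```

```text
(no output)
```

View pics/ta.png

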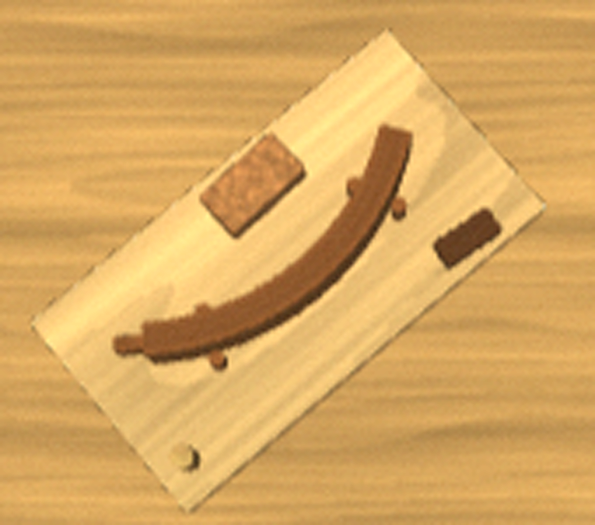

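View pics/sb.png

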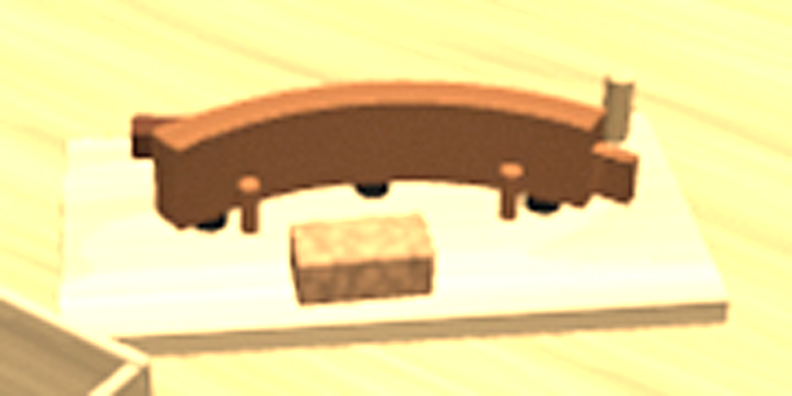

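Zoomed in, the tenon is at the lower-left end in the top view, with the shoulder at about pixel (212,237). The plain end is at the upper right, about (283,177).

```bash
cat > h.py <<'E'
from station import env, optics
import cv2,numpy as np
from scipy.spatial.transform import Rotation as Ro
from scipy.optimize import least_squares
def ray(c,px,z):
    px=np.atleast_2d(np.array(px,float)); R=np.array(c["R"]);t=np.array(c["t"])
    d=np.c_[(px[:,0]-c["cx"])/c["fx"],(px[:,1]-c["cy"])/c["fy"],np.ones(len(px))]@R
    o=-R.T@t
    return o+d*((z-o[2])/d[:,2])[:,None]
def proj(c,X):
    q=np.atleast_2d(X)@np.array(c["R"]).T+np.array(c["t"])
    return np.c_[q[:,0]/q[:,2]*c["fx"]+c["cx"],q[:,1]/q[:,2]*c["fy"]+c["cy"]]
def rail(x,y,yaw,s=None,r=0):
    # origin mid-length, hollow side +y: centre of curvature at (0,200)
    s=np.arange(-114,115,38.) if s is None else np.asarray(s,float)
    a=s/200; p=np.c_[(200-r)*np.sin(a),200-(200-r)*np.cos(a)]
    return p@np.array([[np.cos(yaw),np.sin(yaw)],[-np.sin(yaw),np.cos(yaw)]])+[x,y]
def to_tool(p,rv=None):
    s=env.state(); R=Ro.from_rotvec(s["tcp_rot"]).as_matrix()
    return R.T@(np.array(p)-s["tcp_pos"])/25
E
python3 - <<'E'
from h import *
c=optics.get_calibration("top")
A,B=ray(c,[[211.7,236.6],[282.9,177.1]],85)
print(A,B,np.linalg.norm(B-A),"should be 238.9")
yaw=np.arctan2(*(B-A)[1::-1]); n=np.array([-np.sin(yaw),np.cos(yaw)])
m=(A+B)[:2]/2-n*200*(1-np.cos(.64)); print("origin",m,"yaw",yaw); print(rail(*m,yaw).round())
print(proj(c,np.c_[rail(*m,yaw),np.full(7,85)]).round(1))
w=optics.get_calibration("wrist"); s=env.state(); R=Ro.from_rotvec(s["tcp_rot"]).as_matrix()
print("cam in tool",R.T@(-np.array(w["R"]).T@w["t"]-s["tcp_pos"]),(np.array(w["R"])@R).round(3),w["fx"],w["cx"],w["cy"]);print(R.round(3))
E
```

```text
[517.70885026 164.50439987  85.        ] [670.68169704 -16.27433855  85.        ] 236.815633176542 should be 238.9
origin [563.9803096   48.54748269] yaw -0.8685193385086488
[[518. 151.]
 [527. 114.]
 [542.  80.]
 [564.  49.]
 [591.  22.]
 [623.   1.]
 [658. -13.]]
[[216.9 236.3]
 [231.7 232.8]
 [245.5 226.6]
 [257.8 218.1]
 [268.2 207.5]
 [276.3 195.3]
 [281.8 181.9]]
cam in tool [  70.22376495   -0.55699407 -120.01239228] [[-0.001  1.    -0.001]
 [-0.962 -0.001 -0.274]
 [-0.274  0.     0.962]] 318.26357232137786 278.4401033223411 206.64189452418074
[[-0.912  0.41  -0.001]
 [ 0.41   0.912 -0.001]
 [ 0.    -0.002 -1.   ]]
```

Emit:
play_rows(
  rows=[
    [[-1,-0.43,0,0,0,0,1],[-1,-0.43,0,0,0,0,1],[-1,-0.43,0,0,0,0,1],[-1,-0.43,0,0,0,0,1],[-1,-0.43,0,0,0,0,1],[-1,-0.43,0,0,0,0,1],[-1,-0.43,0,0,0,0,1],[-1,-0.43,0,0,0,0,1],[-1,-0.43,0,0,0,0,1],[-1,-0.43,0,0,0,0,1],[-1,-0.43,0,0,0,0,1],[-1,-0.43,0,0,0,0,1],[-1,-0.43,0,0,0,0,1],[-1,-0.43,0,0,0,0,1],[-1,-0.43,0,0,0,0,1],[-1,-0.43,0,0,0,0,1],[-1,-0.43,0,0,0,0,1],[-1,-0.43,0,0,0,0,1],[-1,-0.43,0,0,0,0,1],[-1,-0.43,0,0,0,0,1]],
  ],
  newtons=30,
)

```text
t: 1.77
tcp_pos: [593.9, 99.2, 252.8]
tcp_rot: [-0.659, -3.071, 0.0]
ft_force: [-0.6, 0.7, -0.1]
gripper_width: 0.1
grip_force: 0.0
```

Emit:
play_rows(
  rows=[
    [[-1,-0.43,0,0,0,0,1],[-1,-0.43,0,0,0,0,1],[-0.8,-0.3,0,0,0,0,1],[0,0,0,0,0,0,1],[0,0,0,0,0,0,1],[0,0,0,0,0,0,1]],
  ],
)

```text
t: 2.27
tcp_pos: [644.7, 45.6, 252.6]
tcp_rot: [-0.659, -3.07, -0.0]
ft_force: [-0.3, 1.5, -0.0]
gripper_width: -0.1
grip_force: 0.0
```

Run:
```python
from h import *
s=env.state(); print(s["tcp_pos"],s["tcp_rot"],s["joint_pos"].round(2),s["gripper_width"],s["ft_force"])
w=optics.get_calibration("wrist"); im=optics.capture("wrist"); cv2.imwrite("pics/w1.png",im)
import pickle; pickle.dump(w,open("w1.pkl","wb"))
```

```text
[644.69726548  45.59420733 252.61375662] [-6.59002890e-01 -3.06982253e+00 -3.87500628e-04] [-0.1   0.43  1.28  0.    1.43 -1.25] -0.08673316122542496 [-3.22501274e-01  1.48390827e+00 -2.09720746e-04]
```

View pics/w1.png

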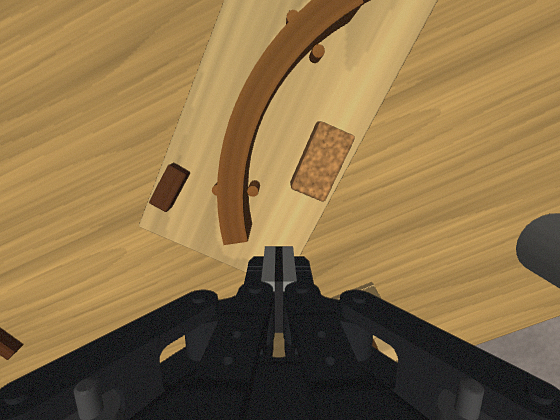

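The wrist view shows the plain end at (234,242), clear of the closed fingers. The tenon end is just cut off at the top, around (355,0). I'll back up slightly and fit the arc from the top-face mask.

Emit:
play_rows(
  rows=[
    [[0.7,0.8,-0.5,0,0,0,1],[0.7,0.8,-0.5,0,0,0,1],[0,0,0,0,0,0,1],[0,0,0,0,0,0,1]],
  ],
)

```text
t: 2.65
tcp_pos: [629.2, 98.3, 279.8]
tcp_rot: [0.653, 3.071, 0.001]
ft_force: [0.2, -0.0, -0.5]
gripper_width: -0.3
grip_force: 0.0
```

Run:
```python
from h import *
s=env.state(); print(s["tcp_pos"],s["tcp_rot"])
w=optics.get_calibration("wrist"); im=optics.capture("wrist"); cv2.imwrite("pics/w2raw.png",im)
m0=(563.98,48.55,-.8685)
g=cv2.GaussianBlur(im,(5,5),0).astype(float)
print("colours along mid (b,g,r):")
p=proj(w,np.c_[rail(*m0),np.full(7,85)])
print(np.c_[p.round(0),[g[int(y),int(x)].round() if 0<=y<420 else [0]*3 for x,y in p]].tolist())
# rail-brown mask (top and side), r/b and r-g; print a cross profile
hsv=cv2.cvtColor(im,cv2.COLOR_BGR2HSV)
for s0 in (-76,0,76):
    q=proj(w,np.c_[np.vstack([rail(*m0,[s0],r) for r in range(-24,25,3)]),np.full(17,85)]).astype(int)
    print(s0,[hsv[y,x].tolist() for x,y in q])
d=im.copy()
for x,y in p: cv2.circle(d,(int(x),int(y)),2,(0,255,0),-1)
cv2.imwrite("pics/w2.png",d)
```

```text
[629.16637311  98.34637968 279.75524301] [6.52938223e-01 3.07076375e+00 7.87005483e-04]
colours along mid (b,g,r):
[[282.0, 55.0, 43.0, 84.0, 124.0], [249.0, 82.0, 42.0, 82.0, 123.0], [223.0, 114.0, 39.0, 79.0, 120.0], [205.0, 149.0, 40.0, 77.0, 121.0], [194.0, 184.0, 39.0, 77.0, 120.0], [191.0, 220.0, 40.0, 77.0, 121.0], [194.0, 253.0, 37.0, 76.0, 120.0]]
-76 [[20, 108, 184], [20, 119, 186], [19, 117, 177], [20, 108, 182], [20, 115, 193], [15, 176, 132], [15, 184, 125], [14, 155, 123], [16, 166, 121], [15, 176, 123], [16, 168, 120], [16, 161, 128], [15, 169, 134], [10, 208, 43], [19, 118, 164], [20, 116, 194], [21, 113, 196]]
0 [[21, 116, 196], [19, 114, 196], [20, 116, 198], [20, 117, 192], [20, 110, 187], [18, 122, 182], [14, 173, 134], [14, 167, 124], [13, 172, 117], [14, 174, 126], [13, 161, 127], [14, 163, 128], [15, 176, 136], [10, 150, 73], [10, 123, 56], [18, 129, 87], [19, 115, 197]]
76 [[18, 117, 202], [18, 119, 195], [19, 115, 195], [18, 117, 191], [19, 111, 191], [20, 109, 194], [14, 187, 131], [15, 186, 122], [13, 171, 119], [14, 184, 129], [12, 155, 127], [13, 178, 122], [14, 171, 133], [14, 174, 132], [17, 184, 47], [18, 222, 46], [18, 206, 52]]
```

View pics/w2.png

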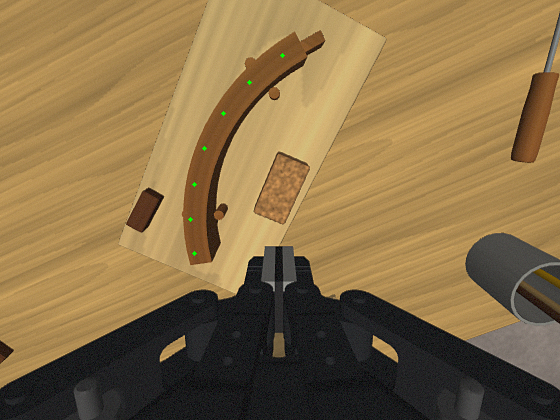

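The first estimate's dots lie on the rail but a few mm towards the bulging side. I'll refine it with a top-face mask on the z=85 plane.

Run:
```python
from h import *
w=optics.get_calibration("wrist"); im=cv2.imread("pics/w2raw.png")
h=cv2.cvtColor(cv2.GaussianBlur(im,(3,3),0),cv2.COLOR_BGR2HSV)
m=cv2.inRange(h,(9,140,95),(18,255,150))
q=np.array([563.98,48.55,-.8685]); 
def samp(P): 
    u=proj(w,np.c_[P,np.full(len(P),85)]).astype(np.float32)
    return cv2.remap(m,u[None,:,0],u[None,:,1],cv2.INTER_LINEAR)[0]>127
for it in range(3):
    R=np.arange(-20,20.1,.5); S=np.arange(-110,111,5.); mid=[];wd=[]
    for s0 in S:
        v=np.where(samp(np.vstack([rail(*q,[s0],r) for r in R])))[0]
        # longest run
        runs=np.split(v,np.where(np.diff(v)>1)[0]+1); r=max(runs,key=len); wd.append((len(r))*.5); mid.append(R[r].mean())
    mid=np.array(mid);wd=np.array(wd); ok=abs(wd-np.median(wd))<2.5
    ends=[]
    L=np.arange(-150,151,.5)
    v=[np.where(samp(rail(*q,L,mid.mean()+r)))[0] for r in (-7,7)]  # avoid tenon width
    e=[(L[max(np.split(x,np.where(np.diff(x)>2)[0]+1),key=len)][[0,-1]]) for x in v]
    print("width med",np.median(wd),"n",ok.sum(),"ends",np.array(e).tolist(),"mid rms",mid.std(),mid.mean())
    P=np.vstack([rail(*q,[s],r) for s,r in zip(S[ok],mid[ok])]); C0=np.mean(e)
    # fit circle centre with R=200, then yaw from end mean
    f=least_squares(lambda c:np.hypot(*(P-c).T)-200,rail(*q,[0],200)[0],loss="soft_l1")
    f2=least_squares(lambda c:np.hypot(*(P-c[:2]).T)-c[2],[*f.x,200])
    yaw=q[2]+C0/200; q=np.array([*(f.x+200*np.array([np.sin(yaw),-np.cos(yaw)])),yaw])
    print(q.round(3),"free fit R",f2.x.round(1))
np.save("q.npy",q); print(rail(*q).round(1))
T=optics.get_calibration("top"); print(proj(T,np.c_[rail(*q,[-128,128]),[85,85]]))
s=env.state();print("tool tgt edge1 +",to_tool([*rail(*q,[-121])[0],85+22+20]),"start yaw turn deg",np.degrees(-(q[2]-.605)-.4205))
```

```text
width med 23.5 n 43 ends [[-131.5, 126.0], [-132.0, 126.0]] mid rms 1.1331154474650633 1.7222222222222223
[561.845  54.065  -0.883] free fit R [715.8 180.6 199.3]
width med 23.5 n 44 ends [[-125.0, 129.0], [-134.0, 129.5]] mid rms 0.49553562491061687 -0.1
[561.671  54.223  -0.884] free fit R [716.8 181.6 200.7]
width med 23.5 n 44 ends [[-125.0, 129.0], [-139.5, 129.5]] mid rms 0.5072316538005923 -0.07222222222222222
[560.737  55.364  -0.891] free fit R [716.4 181.2 200.2]
[[517.5 159.2]
 [525.2 122. ]
 [539.8  87. ]
 [560.7  55.4]
 [587.3  28.3]
 [618.5   6.6]
 [653.2  -8.7]]
[[208.25918628 237.13308441]
 [281.50801162 178.64458588]]
tool tgt edge1 + [5.23619859 0.68160274 6.06970198] start yaw turn deg 61.62161086632003
```

Emit:
play_rows(
  rows=[
    [[0,0,0,0,0,0.86,1],[0,0,0,0,0,0.86,1],[0,0,0,0,0,0.86,1],[0,0,0,0,0,0.86,1],[0,0,0,0,0,0.86,1],[0,0,0,0,0,0.86,1],[0,0,0,0,0,0.86,1],[0,0,0,0,0,0.86,1],[0,0,0,0,0,0.86,1],[0,0,0,0,0,0.86,1],[0,0,0,0,0,0.86,1],[0,0,0,0,0,0.86,1],[0,0,0,0,0,0.86,1],[0,0,0,0,0,0.86,1],[0,0,0,0,0,0,1],[0,0,0,0,0,0,1]],
  ],
)

```text
t: 4.03
tcp_pos: [629.6, 95.4, 277.6]
tcp_rot: [-2.108, -2.328, 0.001]
ft_force: [0.5, 0.3, 0.4]
gripper_width: 0.3
grip_force: 0.0
```

Run:
```python
from h import *
yaw=-.875; q=np.array([716.4+200*np.sin(yaw),181.25-200*np.cos(yaw),yaw]); np.save("q.npy",q)
s=env.state(); R=Ro.from_rotvec(s["tcp_rot"]).as_matrix()
print(q,"-x angle",np.arctan2(-R[1,0],-R[0,0]),"want",yaw-.595, s["joint_pos"].round(2)); print(R[:,2])
print("units",to_tool([*rail(*q,[-119])[0],129]), "ft",s["ft_force"])
```

```text
[562.89129955  53.05062837  -0.875     ] -x angle -1.4718285798315234 want -1.47 [-0.02  0.4   1.27 -0.    1.47 -0.12]
[-1.14552904e-03 -2.47838190e-04 -9.99999313e-01]
units [ 3.0583888  -4.19867057  5.95038866] ft [0.54129469 0.29844534 0.43605667]
```

Emit:
play_rows(
  rows=[
    [[0.51,-0.7,0,0,0,0,1],[0.51,-0.7,0,0,0,0,1],[0.51,-0.7,0,0,0,0,1],[0.51,-0.7,0,0,0,0,1],[0.51,-0.7,0,0,0,0,1],[0.51,-0.7,0,0,0,0,1],[0,0,0.85,0,0,0,1],[0,0,0.85,0,0,0,1],[0,0,0.85,0,0,0,1],[0,0,0.85,0,0,0,1],[0,0,0.85,0,0,0,1],[0,0,0.85,0,0,0,1],[0,0,0.85,0,0,0,1],[0,0,0,0,0,0,1],[0,0,0,0,0,0,1],[0,0,0,0,0,0,1]],
  ],
)

```text
t: 5.37
tcp_pos: [518.6, 161.9, 130.5]
tcp_rot: [2.109, 2.327, 0.001]
ft_force: [0.2, 0.4, -0.2]
gripper_width: 0.1
grip_force: 0.0
```

Run:
```python
from h import *
q=np.load("q.npy")
s=env.state(); w=optics.get_calibration("wrist"); im=optics.capture("wrist")
print(s["tcp_pos"],s["ft_force"],to_tool([*rail(*q,[-119])[0],107]))
for x,y in proj(w,np.c_[rail(*q),np.full(7,85)]):
    if abs(x)<999 and abs(y)<999: cv2.circle(im,(int(x),int(y)),2,(0,255,0),-1)
for r in (-12,12):
    u=proj(w,np.c_[rail(*q,np.linspace(-128,128,60),r),np.full(60,85)]).astype(np.int32); cv2.polylines(im,[u],False,(255,255,0),1)
t=optics.capture("scene"); v=cv2.resize(t[170:260,230:380],(560,336),interpolation=cv2.INTER_CUBIC)
cv2.imwrite("pics/w3.png",im); cv2.imwrite("pics/s3.png",v)
```

```text
[518.59819034 161.91747105 130.53258474] [ 0.2253766   0.36525182 -0.16068432] [-0.027249   -0.06676625  0.96066124]
```

View pics/w3.png

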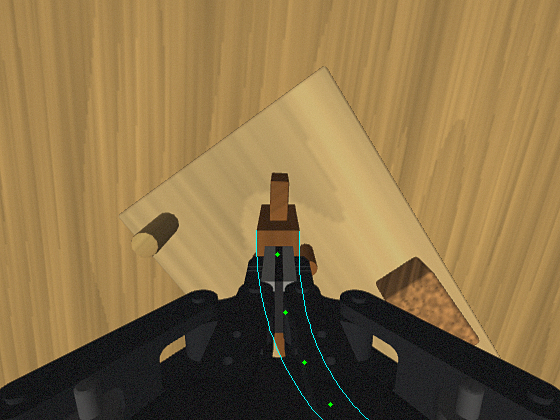

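View pics/s3.png

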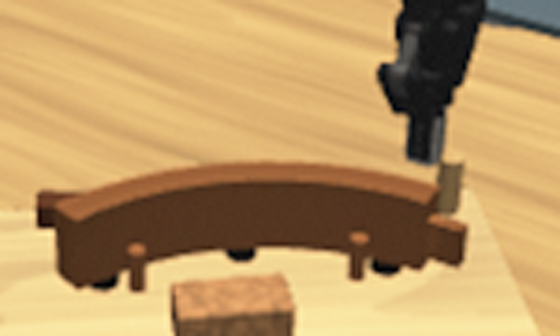

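The projected edge lines and the end match the rail in the wrist view, with the end edge at row 230. The tenon is ahead of the fingers at (280,195), and the fingertips are centred on the rail. Lowering gently.

Emit:
play_rows(
  rows=[
    [[0,-0.06,0.2,0,0,0,1],[0,0,0.2,0,0,0,1],[0,0,0.2,0,0,0,1],[0,0,0.15,0,0,0,1],[0,0,0.1,0,0,0,1],[0,0,0.1,0,0,0,1],[0,0,0.05,0,0,0,1],[0,0,0.04,0,0,0,1],[0,0,0,0,0,0,1],[0,0,0,0,0,0,1],[0,0,0,0,0,0,1]],
  ],
)

```text
t: 6.38
tcp_pos: [516.2, 161.8, 103.8]
tcp_rot: [-2.111, -2.327, 0.0]
ft_force: [-3.0, -0.1, 4.7]
gripper_width: 0.3
grip_force: 2.5
```

Contact is gentle: 4.7 N, about 3 mm. Next I work out the arc stroke.

```bash
cat > st.py <<'E'
from h import *
q=np.load("q.npy"); s=env.state(); p=s["tcp_pos"][:2]; c=rail(*q,[0],200)[0]
R=Ro.from_rotvec(s["tcp_rot"]).as_matrix(); th=np.arctan2(-R[1,0],-R[0,0])
v=p-c; S=200*(np.arctan2(v[1],v[0])+np.pi/2-q[2]); S=(S+628.3)%1256.6-628.3
print("s",S,"r",np.hypot(*v),"heading err vs tangent deg",np.degrees(th-(q[2]+S/200)),"z",s["tcp_pos"][2],"tilt",R[:2,2],"F",s["ft_force"].round(1))
E
python3 st.py
```

```text
s -119.81973348948509 r 201.16968336086333 heading err vs tangent deg 0.03947216614195686 z 103.78774218909498 tilt [-3.01777213e-04 -3.21560260e-05] F [-3.  -0.1  4.7]
```

Emit:
play_rows(
  rows=[
    [[0,0.03,0,0,0,-0.17,1],[-0.24,0,0,0,0,-0.344,1],[-0.24,0,0,0,0,-0.344,1],[-0.24,0,0,0,0,-0.344,1],[-0.24,0,0,0,0,-0.344,1],[-0.24,0,0,0,0,-0.344,1],[-0.24,0,0,0,0,-0.344,1],[-0.24,0,0,0,0,-0.344,1],[-0.24,0,0,0,0,-0.344,1],[-0.24,0,0,0,0,-0.344,1]],
  ],
)

```text
t: 7.22
tcp_pos: [530.4, 110.0, 104.0]
tcp_rot: [1.756, 2.604, 0.004]
ft_force: [-0.4, 3.4, 4.5]
gripper_width: 0.1
grip_force: 2.3
```

```bash
python3 st.py
```

```text
s -65.9951284350833 r 199.15031694425065 heading err vs tangent deg 1.0582318994006117 z 103.99810262500434 tilt [0.00199023 0.0014093 ] F [-0.4  3.4  4.5]
```

Tracking is within 1 mm and the force is about 4.5 N, so I continue.

Emit:
play_rows(
  rows=[
    [[-0.24,-0.01,0,0,0,-0.344,1],[-0.24,-0.01,0,0,0,-0.344,1],[-0.24,-0.01,0,0,0,-0.344,1],[-0.24,0,0,0,0,-0.344,1],[-0.24,0,0,0,0,-0.344,1],[-0.24,0,0,0,0,-0.344,1],[-0.24,0,0,0,0,-0.344,1],[-0.24,0,0,0,0,-0.344,1],[-0.24,0,0,0,0,-0.344,1],[-0.24,0,0,0,0,-0.344,1],[-0.24,0,0,0,0,-0.344,1],[-0.24,0,0,0,0,-0.344,1]],
  ],
)

```text
t: 8.22
tcp_pos: [566.5, 48.5, 103.8]
tcp_rot: [1.261, 2.877, 0.002]
ft_force: [-2.9, 2.5, 5.0]
gripper_width: 0.1
grip_force: 2.5
```

```bash
python3 st.py
```

```text
s 5.786750175236307 r 200.23516767826504 heading err vs tangent deg 1.1438705251646295 z 103.78108690004206 tilt [0.00051693 0.00111474] F [-2.9  2.5  5. ]
```

Emit:
play_rows(
  rows=[
    [[-0.24,-0.003,0,0,0,-0.344,1],[-0.24,-0.003,0,0,0,-0.344,1],[-0.24,-0.003,0,0,0,-0.344,1],[-0.24,-0.003,0,0,0,-0.344,1],[-0.24,-0.003,0,0,0,-0.344,1],[-0.24,-0.003,0,0,0,-0.344,1],[-0.24,-0.003,0,0,0,-0.344,1],[-0.24,-0.003,0,0,0,-0.344,1],[-0.24,0,0,0,0,-0.344,1],[-0.24,0,0,0,0,-0.344,1]],
  ],
)

```text
t: 9.05
tcp_pos: [611.8, 9.8, 103.7]
tcp_rot: [-0.816, -3.033, -0.001]
ft_force: [-3.8, 2.3, 5.0]
gripper_width: 0.3
grip_force: 2.6
```

```bash
python3 st.py
```

```text
s 65.45063160896143 r 200.87822337043593 heading err vs tangent deg 1.2561333586829957 z 103.69618414705225 tilt [-0.0002907   0.00081703] F [-3.8  2.3  5. ]
```

Emit:
play_rows(
  rows=[
    [[-0.24,0.006,0,0,0,-0.344,1],[-0.24,0.006,0,0,0,-0.344,1],[-0.24,0.006,0,0,0,-0.344,1],[-0.24,0,0,0,0,-0.344,1],[-0.24,0,0,0,0,-0.344,1],[-0.24,0,0,0,0,-0.344,1],[-0.24,0,0,0,0,-0.344,1],[-0.24,0,0,0,0,-0.344,1],[-0.24,0,0,0,0,-0.344,1],[0,0,0,0,0,0,1]],
  ],
)

```text
t: 9.88
tcp_pos: [662.5, -11.8, 103.8]
tcp_rot: [0.401, 3.115, 0.0]
ft_force: [-0.9, -0.3, 4.4]
gripper_width: 0.1
grip_force: 2.4
```

```bash
python3 st.py
```

```text
s 120.52883709918319 r 200.43293469471078 heading err vs tangent deg 0.9351233122160639 z 103.76393477445882 tilt [ 1.38186178e-03 -2.74033149e-05] F [-0.9 -0.3  4.4]
```

The fingertips are at the plain end (s = 120.5 mm). Now I lift straight up, slowly at first.

Emit:
play_rows(
  rows=[
    [[0,0,-0.1,0,0,0,1],[0,0,-0.2,0,0,0,1],[0,0,-0.4,0,0,0,1],[0,0,-0.8,0,0,0,1],[0,0,-0.8,0,0,0,1],[0,0,-0.8,0,0,0,1],[0,0,-0.8,0,0,0,1],[0,0,-0.8,0,0,0,1],[0,0,-0.8,0,0,0,1],[0,0,0,0,0,0,1],[0,0,0,0,0,0,1],[0,0,0,0,0,0,1],[0,0,0,0,0,0,1]],
  ],
)

```text
t: 10.97
tcp_pos: [660.5, -11.4, 239.6]
tcp_rot: [-0.404, -3.113, -0.0]
ft_force: [0.3, 0.4, -1.0]
gripper_width: -0.1
grip_force: 0.0
```

Run:
```python
from h import *
t=optics.capture("top"); t0=cv2.imread("pics/top1.png"); d=cv2.absdiff(t,t0)[140:290,170:340].max(2)
s=cv2.imread("pics/scene1.png")[195:285,210:390]; s1=optics.capture("scene"); 
cv2.imwrite("pics/fin.png",cv2.resize(s1[170:300,200:400],(600,390),interpolation=cv2.INTER_CUBIC))
print((d>40).sum(),env.state()["ft_force"],env.state()["tcp_pos"])
```

```text
10889 [ 0.34138317 -0.28820362 -0.48779679] [660.69728151 -11.4507514  239.55165439]
```

View pics/fin.png

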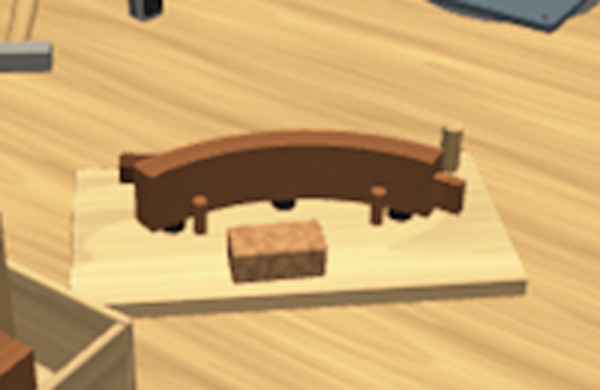

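The rail is back at rest, the sanding block, dowel and wedge have not moved, and the hand is well clear. Handing the job in.

```bash
python3 -c "
from station import env
print(env.job_done())"
```

```text
the job is handed in; nothing more can be done
None
```

I stroked the rail's top edge from the tenon end to the plain sawn end with the closed fingertips, staying within about 1 mm of the middle of the curve by my camera fit. The checked forces were 4.4–5.0 N (about 3 mm of sink). Then I lifted the hand clear and handed the job in at about 11 s; no verdict came back.

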